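Restock the spring-loaded sauce-pot dispenser

ROBOT

A 6-joint arm with a two-finger parallel gripper is mounted at the origin on the work surface. World frame = base frame: x ahead of the robot, y to its left, z up, the work surface at z = 0. Lengths are in m, angles in rad, forces in N, time in s.
With the tool pointing down it reaches from about 0.35 to 0.85 m from the base axis. Payload 8.1 kg.
Tool frame: the origin (TCP) lies at the centre of the arm's flange, where the gripper is bolted on; the fingertips stand 186 mm ahead of it and the grasp point (between the pads) lies 167 mm ahead of it; z points along the fingers, y is the line along which they close (so a half turn about z gives the same grasp; the last joint's range is limited). The gripper opens to 93 mm and grips with 3 to 60 N. Pads are 15 mm wide; open, the fingers measure 128 mm over their backs; the gripper's body (75 mm by 188 mm) begins 65 mm behind the grasp point.
Start: joints at [-1.417, 0.13, 1.488, -0, 1.523, -0.085], TCP at [0.142, -0.583, 0.405] pointing down, gripper open.
Joint ranges: [-2.96, 2.96], [-0.89, 2.26], [0.02, 2.5], [-1.34, 4.48], [0, 2.73], [-2.66, 2.66]. Speed limits (rad/s): [2.39, 2.39, 2.79, 3.14, 3.14, 3.14].

INTERFACE

Orientations are given as a rotation vector (axis times angle).
In Python, from plant import robot gives the robot as it stands.
- The arm moves only by the tool apply_moves, never from a script. Its argument "series" is a list of rows, each a list of 2 entries, a list of its own where there are three numbers: the shift along the tool's x, y, z in mm, then the turn, a rotation vector about the tool's x, y, z in rad. A call has 1 to 12 rows; each row shifts and turns the commanded pose from where the row before left it, along the tool's axes as they then stand; what a row does not reach is not made up. A row lasts 1/12 s, in which the tool goes at most 41.7 mm and 7.16 degrees, less where a joint would pass 70% of its speed; a pose out of reach is approached as far as the arm can. A call is refused whole if a number of a shift passes 41.7 or a number of a turn 0.125, either way. A call with a gripper value outside its range is refused whole. "claw" is the opening, from 0 (shut) to 1 (fully open), set as the call begins (left out, the last holds). The fingers move at their own pace and stop on an object; "newtons" is the grip in N (left out, the last holds). Time passes only in rows, so rows that do not move let the fingers close. It gives the time, the measured TCP pose, the force, the opening and the grip force at its end, in the units of the state.
- robot.read_state(): the state, without advancing time (a new reading comes with each control period).
- robot.read_camera(name): name is "side" or "top"; returns (picture, depth): 480x640x3 uint8, blue, green, red; 480x640 float32, m along the optical axis (not along the pixel's ray), 0 where there is no reading.
- robot.calibration(name): a dict with "fx", "fy", "cx", "cy" (pixels), "extrinsics" (4x4, takes a point from world to camera coordinates). Camera axes: x right, y down, z forward; pixel columns grow to the right and rows downward; lengths in m; the calibration is good to about 2 mm. A picture is of the moment at which its call begins. calibration takes no time and is no camera call.
- robot.close_job(): hands the job in; it is judged then, once.
The state is a dict: "t": time; "q": joint angles; "dq": joint speeds; "joint_torque": joint torques, N m; "tool_pos": TCP position; "orientation": TCP orientation; "force": force on the tool from outside, world axes, zero at the start; "wrist_torque": the same for the moment, N m; "opening": finger opening in m; "gripper_force": force on a finger pad.
Only numpy, scipy, OpenCV 4.12 (cv2) and the standard library are available. Lean on these libraries where they do the work, as an engineer would, in place of code of your own. Each camera call takes 0.05 s, during which the arm holds its last target. There are 200 camera calls.

TASK

Restock the dispenser: take the two white sauce pots from the tray and load them upright onto the pile in the spring dispenser, pressing the pile down until every pot has snapped in under the blue catches and stays there. Leave the other things where they are.

Things in the scene. Friction and masses are not known exactly. Their poses are not given: they have to be found in the camera images.
- dispenser: Open-frame steel spring dispenser, fixed; base 150 x 150, flat square black top plate 138 x 138 at 215 above the table. Origin: on its vertical axis at the table surface, z up. Four guide rods below the mouth, at 45 degrees to its x and y, 69 clear between opposite rods, lead the pile, which stands on a sprung platform. A pot pressed home has its rim level with the top plate (origin 180 above the table).
- dispenser_mouth (a point): Centre of the round mouth (79 wide) in the dispenser's top plate, on its axis, 215 above the table. A pot set on the mouth and not yet pressed rests on the catches with its origin about level with this point, 35 above home. Pressing it down takes about 5 to 10 N, most at the catches.
- dispenser_catch (a point): Narrowest point of the catch on the dispenser's +x side, 29 from its axis, 217 above the table. Four such blue sprung catches, 12 wide, stand on its +x, +y, -x and -y sides. Their faces slope outward to 71 across at 231 above the table; grey blocks behind reach 65 from the axis, 8 above the plate. A pot pressed 1 to 5 below home lets them snap over its rim, and the pile then stays.
- platform (a joint): How far the dispenser's sprung platform has sunk (m): 0 with the two pots held at the start, 0.028 more for each further pot, about 0.056 with all four; end stop at 0.066. The spring matches the pots' weight, so the pile always pushes up with about 5 N.
- tray: Aluminium tray 250 (x) x 350 (y), fixed, its floor 3 and its rim 12 above the table. Origin: centre of its underside. Six places in 2 rows of 3, about 104 apart in x and 95 in y, hold the two loose pots, the bottle, the jug, the jar and the tumbler in any order.
- pot1: White porcelain sauce pot, open top, one of two on the tray at the start. 35 tall; outer diameter 66, from height 7 to 11 chamfered from 61 to 66; foot below height 7 of diameter 53, bevelled to 46 at its underside. Mouth 57 wide inside; flat inner floor 53 wide, 12 above the origin. Pots stack foot in mouth, 28 per pot. About 0.12 kg. Origin: centre of its underside, z up.
- pot2: White porcelain sauce pot, open top, one of two on the tray at the start. 35 tall; outer diameter 66, from height 7 to 11 chamfered from 61 to 66; foot below height 7 of diameter 53, bevelled to 46 at its underside. Mouth 57 wide inside; flat inner floor 53 wide, 12 above the origin. Pots stack foot in mouth, 28 per pot. About 0.12 kg. Origin: centre of its underside, z up.
- pot3: White porcelain sauce pot, open top, in the dispenser from the start (the lower). 35 tall; outer diameter 66, from height 7 to 11 chamfered from 61 to 66; foot below height 7 of diameter 53, bevelled to 46 at its underside. Mouth 57 wide inside; flat inner floor 53 wide, 12 above the origin. Pots stack foot in mouth, 28 per pot. About 0.12 kg. Origin: centre of its underside, z up.
- pot4: White porcelain sauce pot, open top, in the dispenser from the start (the upper). 35 tall; outer diameter 66, from height 7 to 11 chamfered from 61 to 66; foot below height 7 of diameter 53, bevelled to 46 at its underside. Mouth 57 wide inside; flat inner floor 53 wide, 12 above the origin. Pots stack foot in mouth, 28 per pot. About 0.12 kg. Origin: centre of its underside, z up.
- bottle: Yellow squeeze bottle with a red nozzle, diameter 48, 152 tall, standing on the tray; leave it alone. Origin: centre of its underside, z up.
- jug: Small steel jug, diameter 60 with a handle that reaches 46 from its axis to its own +y, 64 tall, on the tray; leave it alone. Origin: centre of its underside, z up.
- jar: Terracotta jar with a wooden lid, diameter 56, 70 tall, on the tray; leave it alone. Origin: centre of its underside, z up.
- tumbler: Amber glass tumbler, diameter 60 at the top and 48 below, 85 tall, on the tray; leave it alone. Origin: centre of its underside, z up.
- mill: Dark wooden pepper mill, diameter 54, 182 tall, behind the dispenser (farther from the robot); leave it alone. Origin: centre of its underside, z up.
- ladle: Steel ladle lying in the middle of the table's far part, its bowl 96 across at the origin and its handle 315 long along its own +x; leave it alone. Origin: centre of its underside, z up.
- oil: Green glass oil bottle, diameter 62, 212 tall, on the left of the table; leave it alone. Origin: centre of its underside, z up.
- spoon_tin: Steel tin of tasting spoons, diameter 76, about 210 tall with the spoons, on the right of the table; leave it alone. Origin: centre of its underside, z up.
Not all that is in view belongs to the job. What is shaped like the pot2 but pink or red is not meant.

How it is judged:
By the outcome, as a careful person would: the job done as asked, in the order asked, and still so for the second after the job is handed in, with the robot touching nothing.
It also fails if it takes over 70 s, if anything falls off the work surface, if the arm or the gripper's body presses on something with over 40 N, if the wrist force passes 120 N, or if a joint passes its speed limit or range.

## Working session

There is one attempt and no reset: what is moved stays moved. The work goes in short steps, Python scripts to look and compute and a tool call to move; the robot and the scene stay as the last step left them, time stands still between calls to the robot, and variables do not carry over. Pictures are saved under pics/ and viewed, at most 10 in all, crops included, and the job is handed in when it is done.

Besides the shell and the picture viewer there is one more tool, called after "Request:" as a command line: name --argument value ..., lists and objects as JSON in quotes. apply_moves: Moves the arm, as the interface text tells. Its arguments: {"type":"object","properties":{"series":{"type":"array"},"claw":{"type":"number"},"newtons":{"type":"number"}},"required":["series"]}

```bash
mkdir -p pics; cat > h.py <<'E'
import numpy as np, cv2
from plant import robot
from scipy.spatial.transform import Rotation as R
def cloud(name):
    im,d=robot.read_camera(name); c=robot.calibration(name)
    v,u=np.mgrid[0:480,0:640]
    p=np.stack([(u-c["cx"])/c["fx"]*d,(v-c["cy"])/c["fy"]*d,d],-1)
    E=np.array(c["extrinsics"]); w=(p-E[:3,3])@E[:3,:3]
    w[d==0]=np.nan
    return im,d,w
E
python3 - <<'E'
from h import *
for n in("top","side"):
    im,d,w=cloud(n); cv2.imwrite(f"pics/{n}0.png",im); np.save(f"{n}0.npy",w)
    E=np.array(robot.calibration(n)["extrinsics"]); print(n,-E[:3,:3].T@E[:3,3],E[:3,:3])
s=robot.read_state(); print(s["t"],s["tool_pos"],s["orientation"],s["opening"])
E
```

```text
top [0.47969796 0.02516138 1.38463073] [[ 1.29815731e-02 -9.99915335e-01 -8.95314851e-04]
 [-9.98622072e-01 -1.29192407e-02 -5.08630639e-02]
 [ 5.08471908e-02  1.55436375e-03 -9.98705235e-01]]
side [0.40100536 0.93976245 0.85210523] [[-0.99056433 -0.13478812 -0.02478849]
 [-0.05977285  0.58766672 -0.80689221]
 [ 0.12332685 -0.79779696 -0.59017836]]
0.1 [ 0.14193668 -0.58276067  0.4038004 ] [-3.11757531e+00 -3.74084080e-01  8.40606004e-05] 0.09314585511827218
```

View pics/top0.png

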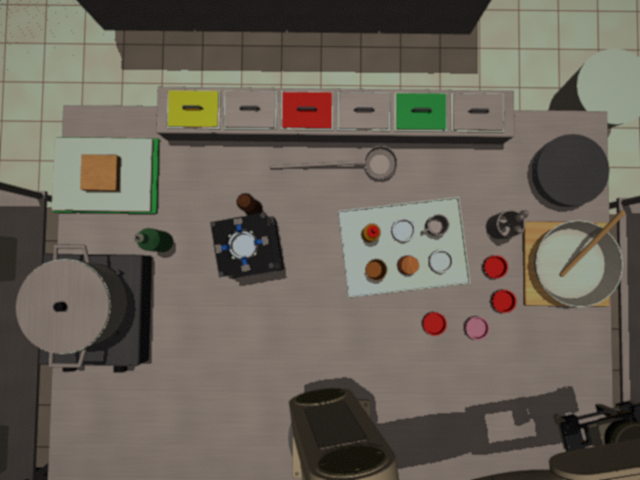

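View pics/side0.png

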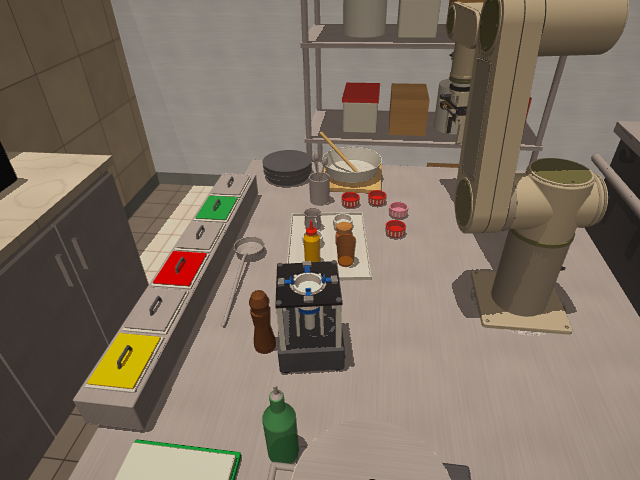

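The overhead view shows two white pots on the tray, at (402,231) and (440,262). Possible look-alikes are the steel jug at (435,227), red pots at (434,323), (494,267) and (503,301), and a pink pot at (475,327). The dispenser is at (243,245). I choose the two white ones and check them in a close crop.

```bash
python3 - <<'E'
from h import *
im=cv2.imread("pics/top0.png"); w=np.load("top0.npy")
a=cv2.resize(im[190:305,335:475],None,fx=5,fy=5,interpolation=cv2.INTER_CUBIC)[:575]
b=cv2.resize(im[200:295,200:295],None,fx=6,fy=6,interpolation=cv2.INTER_CUBIC)
cv2.imwrite("pics/tray.png",a); cv2.imwrite("pics/disp.png",b)
def near(x,y,r,z0,z1):
    m=(np.hypot(w[...,0]-x,w[...,1]-y)<r)&(w[...,2]>z0)&(w[...,2]<z1); return w[m]
for u,v in((402,231),(440,262),(372,232),(375,269),(408,265),(435,227),(243,245)):
    p=w[v,u]; print((u,v),p.round(4))
    if u in(402,440):
        q=near(p[0],p[1],.046,.025,.06)
        c,r=cv2.minEnclosingCircle(q[:,:2].astype(np.float32)); print("  rim",len(q),c,r,np.median(q[:,2]),q[:,2].max())
# dispenser plate
p=w[245,243]; q=near(p[0],p[1],.11,.205,.222)
rc=cv2.minAreaRect((q[:,:2]*1000).astype(np.float32)); print("plate",len(q),rc,np.median(q[:,2]))
q=near(p[0],p[1],.045,.15,.225)
E
```

```text
(402, 231) [ 0.5851 -0.1961  0.0191]
  rim 144 (0.5889900326728821, -0.19673047959804535) 0.03372793644666672 0.03680065156284691 0.045315121253161963
(440, 262) [ 0.4982 -0.3055  0.0153]
  rim 155 (0.5022071599960327, -0.3040563464164734) 0.034015219658613205 0.03713136272076949 0.04361475518949631
(372, 232) [ 0.5723 -0.0987  0.1387]
(375, 269) [ 0.4758 -0.1205  0.0137]
(408, 265) [ 0.488  -0.2037  0.0759]
(435, 227) [ 0.5983 -0.2916  0.0131]
(243, 245) [0.5316 0.2271 0.1937]
plate 2412 ((532.5950317382812, 226.71029663085938), (138.43370056152344, 138.34519958496094), 10.54664134979248) 0.21501424926138327
```

View pics/tray.png

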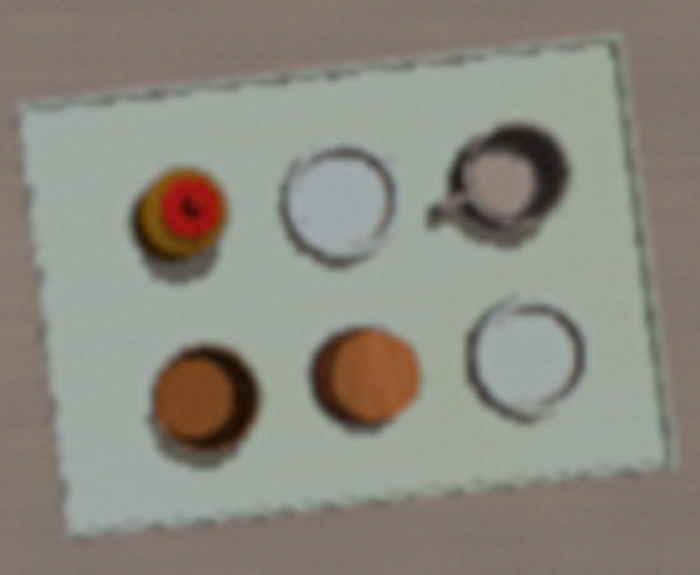

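View pics/disp.png

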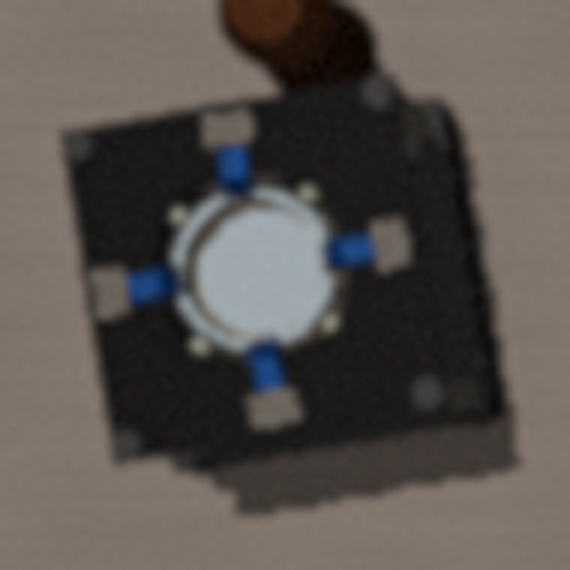

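The tray crop confirms two upright white pots, at crop pixels (338,205) and (527,358). The dispenser crop shows its catches turned about +10.5°, with the mouth at crop (255,268). I will close the fingers along world yaw −34.5°, which passes between the catches and clears the neighbours on the tray. First I turn the wrist.

Request:
apply_moves --series '[[[0, 0, 0], [0, 0, -0.1216]], [[0, 0, 0], [0, 0, -0.1216]], [[0, 0, 0], [0, 0, -0.1216]], [[0, 0, 0], [0, 0, -0.1216]], [[0, 0, 0], [0, 0, -0.1216]], [[0, 0, 0], [0, 0, -0.1216]], [[0, 0, 0], [0, 0, 0]]]' --claw 0.95 --newtons 15

```text
t: 0.68
tool_pos: [0.1419, -0.5828, 0.4042]
orientation: [-2.775, -1.47, -0.0]
force: [0.3, -0.4, -0.9]
opening: 0.0885
gripper_force: 0.0
```

```bash
cat >> h.py <<'E'
def to(*ts):
    s=robot.read_state(); p=np.array(s["tool_pos"]); M=R.from_rotvec(s["orientation"])
    y=M.as_matrix()
    print("t",round(s["t"],2),"pos",p.round(4),"yaw_y",np.degrees(np.arctan2(y[1,1],y[0,1])).round(2),"z",y[:,2].round(4),"F",np.round(s["force"],1),"open",round(s["opening"],4))
    for t in ts:
        d=M.inv().apply(np.array(t)-p)*1000; print(t,"shift",d.round(1),"rows",np.ceil(np.linalg.norm(d)/40)); p=np.array(t)
E
python3 -c "
from h import *
A=(.589,-.197); B=(.502,-.304); D=(.5326,.2267)
to((*A,.36),(*A,.202),(*A,.46),(*D,.46),(*D,.414))"
```

```text
t 0.68 pos [ 0.1419 -0.5828  0.4042] yaw_y -34.17 z [-2.e-04  1.e-03 -1.e+00] F [ 0.3 -0.4 -0.9] open 0.0885
(0.589, -0.197, 0.36) shift [570.3 153.2  44.5] rows 15.0
(0.589, -0.197, 0.202) shift [-1.00e-01  1.00e-01  1.58e+02] rows 4.0
(0.589, -0.197, 0.46) shift [ 2.00e-01 -2.00e-01 -2.58e+02] rows 7.0
(0.5326, 0.2267, 0.46) shift [ 318.9 -284.6    0.4] rows 11.0
(0.5326, 0.2267, 0.414) shift [-0.  0. 46.] rows 2.0
```

Request:
apply_moves --series '[[[31.7, 8.5, 0], [0, 0, 0]], [[31.7, 8.5, 0], [0, 0, 0]], [[31.7, 8.5, 0], [0, 0, 0]], [[31.7, 8.5, 0], [0, 0, 0]], [[31.7, 8.5, 0], [0, 0, 0]], [[31.7, 8.5, 0], [0, 0, 0]], [[31.7, 8.5, 0], [0, 0, 0]], [[31.7, 8.5, 0], [0, 0, 0]], [[31.7, 8.5, 0], [0, 0, 0]], [[31.7, 8.5, 0], [0, 0, 0]], [[31.7, 8.5, 0], [0, 0, 0]], [[31.7, 8.5, 0], [0, 0, 0]]]'

```text
t: 1.68
tool_pos: [0.4425, -0.326, 0.4045]
orientation: [-2.784, -1.455, 0.0]
force: [-0.1, -0.1, 0.1]
opening: 0.0882
gripper_force: 0.0
```

Request:
apply_moves --series '[[[31.7, 8.5, 0], [0, 0, 0]], [[31.7, 8.5, 0], [0, 0, 0]], [[31.7, 8.5, 0], [0, 0, 0]], [[31.7, 8.5, 0], [0, 0, 0]], [[31.7, 8.5, 0], [0, 0, 0]], [[31.7, 8.5, 0], [0, 0, 0]], [[0, 0, 22], [0, 0, 0]], [[0, 0, 22], [0, 0, 0]], [[0, 0, 0], [0, 0, 0]], [[0, 0, 0], [0, 0, 0]]]'

```text
t: 2.52
tool_pos: [0.5907, -0.1991, 0.3589]
orientation: [-2.779, -1.457, 0.004]
force: [-0.2, 0.2, -0.2]
opening: 0.0882
gripper_force: 0.0
```

```bash
python3 -c "
from h import *
A=(.589,-.197); B=(.502,-.304); D=(.5326,.2267)
to((*A,.25),(*A,.202))
im,d,w=cloud('top'); cv2.imwrite('pics/n1.png',cv2.resize(im[160:330,320:500],None,fx=3.3,fy=3.3))"
```

```text
t 2.52 pos [ 0.5907 -0.1991  0.3589] yaw_y -34.67 z [-0.004   0.0017 -1.    ] F [-0.2  0.2 -0.2] open 0.0882
(0.589, -0.197, 0.25) shift [  0.9  -2.2 108.9] rows 3.0
(0.589, -0.197, 0.202) shift [ 0.   0.2 48. ] rows 2.0
```

Request:
apply_moves --series '[[[0.9, -2.2, 20], [0, 0, 0]], [[0, 0, 30], [0, 0, 0]], [[0, 0, 30], [0, 0, 0]], [[0, 0, 30], [0, 0, 0]], [[0, 0, 24], [0, 0, 0]], [[0, 0, 15], [0, 0, 0]], [[0, 0, 8], [0, 0, 0]], [[0, 0, 0], [0, 0, 0]], [[0, 0, 0], [0, 0, 0]]]'

```text
t: 3.32
tool_pos: [0.5906, -0.1981, 0.2054]
orientation: [2.78, 1.46, 0.002]
force: [0.8, -0.5, 1.1]
opening: 0.0884
gripper_force: 0.0
```

Request:
apply_moves --series '[[[0, 0, 0], [0, 0, 0]], [[0, 0, 0], [0, 0, 0]], [[0, 0, 0], [0, 0, 0]], [[0, 0, 0], [0, 0, 0]], [[0, 0, 0], [0, 0, 0]], [[0, 0, 0], [0, 0, 0]]]' --claw 0.6 --newtons 15

```text
t: 3.82
tool_pos: [0.5905, -0.1977, 0.2048]
orientation: [2.779, 1.462, 0.002]
force: [-1.0, 0.7, 6.6]
opening: 0.0656
gripper_force: 15.0
```

```bash
python3 -c "
from h import *
A=(.589,-.197); B=(.502,-.304); D=(.5326,.2267)
to((*A,.46),(*D,.46),(*D,.414)); print(robot.read_state()['gripper_force'])"
```

```text
t 3.82 pos [ 0.5905 -0.1977  0.2048] yaw_y -34.52 z [ 1.5e-03 -6.0e-04 -1.0e+00] F [-1.   0.7  6.6] open 0.0656
(0.589, -0.197, 0.46) shift [-2.000e-01 -1.200e+00 -2.552e+02] rows 7.0
(0.5326, 0.2267, 0.46) shift [ 3.172e+02 -2.866e+02 -3.000e-01] rows 11.0
(0.5326, 0.2267, 0.414) shift [-0.  -0.1 46. ] rows 2.0
15.002240920148324
```

Request:
apply_moves --series '[[[0, 0, -10], [0, 0, 0]], [[0, 0, -20], [0, 0, 0]], [[0, 0, -30], [0, 0, 0]], [[0, 0, -40], [0, 0, 0]], [[0, 0, -40], [0, 0, 0]], [[0, 0, -40], [0, 0, 0]], [[0, 0, -40], [0, 0, 0]], [[0, 0, -35], [0, 0, 0]], [[0, 0, 0], [0, 0, 0]], [[0, 0, 0], [0, 0, 0]], [[0, 0, 0], [0, 0, 0]]]'

```text
t: 4.73
tool_pos: [0.5898, -0.1974, 0.4582]
orientation: [-2.78, -1.462, 0.001]
force: [-0.5, -0.6, -1.5]
opening: 0.0656
gripper_force: 15.0
```

```bash
python3 -c "
from h import *
A=(.589,-.197); B=(.502,-.304); D=(.5326,.2267)
to((*D,.46),(*D,.414))
im,d,w=cloud('side'); im2,_,_=cloud('top')
cv2.imwrite('pics/n1.png',np.hstack([cv2.resize(im[100:300,230:430],(400,400),interpolation=2),cv2.resize(im2[160:330,320:490],(400,400),interpolation=2)]))"
```

```text
t 4.73 pos [ 0.5898 -0.1974  0.4582] yaw_y -34.51 z [-8.e-04  3.e-04 -1.e+00] F [-0.5 -0.6 -1.5] open 0.0656
(0.5326, 0.2267, 0.46) shift [ 317.  -287.4   -1.6] rows 11.0
(0.5326, 0.2267, 0.414) shift [ 0.  0. 46.] rows 2.0
```

View pics/n1.png

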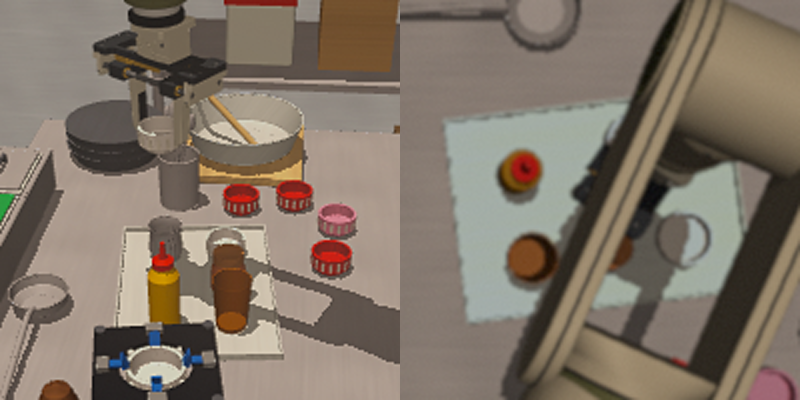

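The left half shows the pot held level in the fingers at (158,135). The right half shows the bottle, tumbler, jar and pot 2 undisturbed on the tray. I carry the pot to the dispenser.

Request:
apply_moves --series '[[[26.4, -24, 0], [0, 0, 0]], [[26.4, -24, 0], [0, 0, 0]], [[26.4, -24, 0], [0, 0, 0]], [[26.4, -24, 0], [0, 0, 0]], [[26.4, -24, 0], [0, 0, 0]], [[26.4, -24, 0], [0, 0, 0]], [[26.4, -24, 0], [0, 0, 0]], [[26.4, -24, 0], [0, 0, 0]], [[26.4, -24, 0], [0, 0, 0]], [[26.4, -24, 0], [0, 0, 0]], [[26.4, -24, 0], [0, 0, 0]], [[26.6, -23.4, 0], [0, 0, 0]]]'

```text
t: 5.83
tool_pos: [0.5319, 0.2282, 0.4564]
orientation: [-2.78, -1.462, 0.006]
force: [0.9, 0.3, -0.8]
opening: 0.0658
gripper_force: 15.0
```

Request:
apply_moves --series '[[[0, 0, 0], [0, 0, 0]], [[0, 0, 0], [0, 0, 0]], [[0, 0, 0], [0, 0, 0]], [[0, 0, 0], [0, 0, 0]]]'

```text
t: 6.17
tool_pos: [0.533, 0.2255, 0.4577]
orientation: [2.781, 1.461, -0.003]
force: [0.6, -0.6, -0.9]
opening: 0.0659
gripper_force: 15.0
```

```bash
python3 -c "
from h import *
D=(.5326,.2267)
to((*D,.46),(*D,.4168))
im,d,w=cloud('side')
cv2.imwrite('pics/n2.png',cv2.resize(im[200:350,220:400],None,fx=4,fy=4,interpolation=2))"
```

```text
t 6.17 pos [0.533  0.2255 0.4577] yaw_y -34.58 z [-0.0016 -0.001  -1.    ] F [ 0.6 -0.6 -0.9] open 0.0659
(0.5326, 0.2267, 0.46) shift [ 0.8 -1.  -2.3] rows 1.0
(0.5326, 0.2267, 0.4168) shift [ 0.1  0.  43.2] rows 2.0
```

View pics/n2.png

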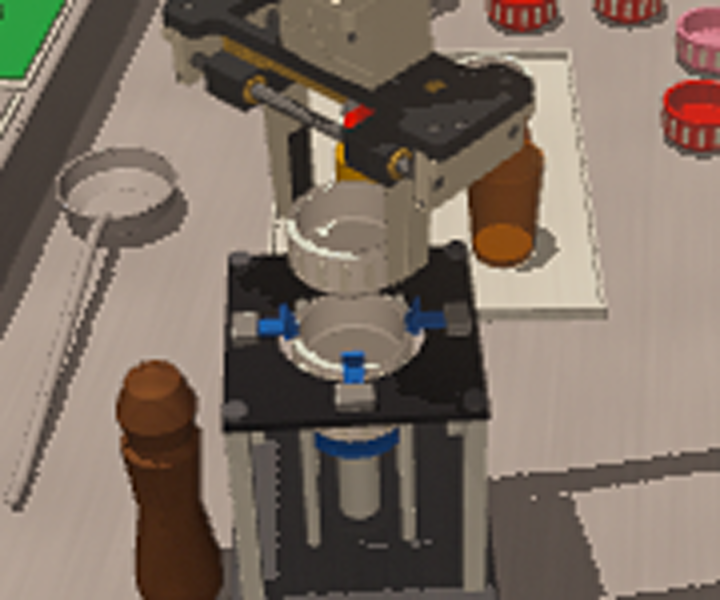

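The pot hangs level at about (343,240) and the mouth is centred near (352,335). I check the lateral alignment numerically with the side depth.

```bash
python3 - <<'E'
from h import *
from scipy.optimize import least_squares
im,d,w=cloud('side'); 
def fit(q,r,c0,n):
    f=lambda c:np.hypot(q[:,0]-c[0],q[:,1]-c[1])-r
    s=least_squares(f,c0,loss='soft_l1',f_scale=.002); print(n,len(q),s.x.round(4),np.abs(s.fun).mean())
h=np.hypot(w[...,0]-.533,w[...,1]-.2255)
z=w[...,2]
q=w[(h>.029)&(h<.037)&(z>.265)&(z<.2885)&(w[...,1]>.2255)]; fit(q,.033,(.533,.226),"held pot outer")
q=w[(h<.105)&(z>.212)&(z<.2185)]; print("plate",cv2.minAreaRect((q[:,:2]*1000).astype(np.float32)),len(q))
E
```

```text
held pot outer 199 [0.5324 0.2242] 0.0008612750420413997
plate ((533.3638916015625, 226.15489196777344), (137.89031982421875, 142.63064575195312), 10.345856666564941) 1680
```

Request:
apply_moves --series '[[[2, 0, 15], [0, 0, 0]], [[0, 0, 12], [0, 0, 0]], [[0, 0, 6], [0, 0, 0]], [[0, 0, 3], [0, 0, 0]], [[0, 0, 3], [0, 0, 0]], [[0, 0, 3], [0, 0, 0]], [[0, 0, 0], [0, 0, 0]], [[0, 0, 0], [0, 0, 0]], [[0, 0, 0], [0, 0, 0]]]'

```text
t: 7.02
tool_pos: [0.5341, 0.2282, 0.4173]
orientation: [2.78, 1.462, 0.001]
force: [0.6, -1.6, -0.6]
opening: 0.0655
gripper_force: 15.0
```

Request:
apply_moves --series '[[[0, 0, 2], [0, 0, 0]], [[0, 0, 2], [0, 0, 0]], [[0, 0, 0], [0, 0, 0]], [[0, 0, 0], [0, 0, 0]], [[0, 0, 0], [0, 0, 0]]]'

```text
t: 7.43
tool_pos: [0.5341, 0.2282, 0.4129]
orientation: [2.78, 1.462, 0.001]
force: [-0.1, -0.8, 0.9]
opening: 0.0655
gripper_force: 15.0
```

Request:
apply_moves --series '[[[0, 0, 0], [0, 0, 0]], [[0, 0, 0], [0, 0, 0]], [[0, 0, 0], [0, 0, 0]], [[0, 0, 0], [0, 0, 0]], [[0, 0, -10], [0, 0, 0]], [[0, 0, -20], [0, 0, 0]], [[0, 0, -30], [0, 0, 0]], [[0, 0, -30], [0, 0, 0]], [[0, 0, 0], [0, 0, 0]], [[0, 0, 0], [0, 0, 0]], [[0, 0, 0], [0, 0, 0]]]' --claw 0.9

```text
t: 8.35
tool_pos: [0.5339, 0.2282, 0.503]
orientation: [2.78, 1.463, 0.001]
force: [-0.6, -0.1, -0.6]
opening: 0.0835
gripper_force: 0.0
```

```bash
cat >> h.py <<'E'
def rim(c0=(.5334,.227),lo=.235,hi=.262):
    im,d,w=cloud('side'); h=np.hypot(w[...,0]-c0[0],w[...,1]-c0[1]); z=w[...,2]
    q=w[(h>.026)&(h<.037)&(z>lo)&(z<hi)]
    q=q[np.isfinite(q).all(1)]
    if len(q)<20: print("few",len(q)); return
    c,r=cv2.minEnclosingCircle((q[:,:2]*1000).astype(np.float32)); print("rim",len(q),c,r,"zmax",np.percentile(q[:,2],[50,90,99]))
    t=q[q[:,2]>np.percentile(q[:,2],60)]; print(" plane",np.linalg.lstsq(np.c_[t[:,:2]-t[:,:2].mean(0),np.ones(len(t))],t[:,2],rcond=None)[0].round(3))
    f=w[(h<.022)&(z<.27)]; print(" floor",len(f),np.nanmedian(f[:,2]) if len(f) else None, np.linalg.lstsq(np.c_[f[:,:2]-c0,np.ones(len(f))],f[:,2],rcond=None)[0].round(3) if len(f)>5 else "")
    return im
E
python3 -c "
from h import *
im=rim(); to((.5335,.227,.45))
cv2.imwrite('pics/n3.png',cv2.resize(im[200:350,220:400],None,fx=4,fy=4,interpolation=2))"
```

```text
rim 368 (533.5479125976562, 227.34011840820312) 34.3465690612793 zmax [0.24409239 0.24789642 0.24967397]
 plane [0.003 0.001 0.247]
 floor 367 0.10072258682004058 [ 0.66  -4.183  0.141]
t 8.4 pos [0.5338 0.2282 0.5019] yaw_y -34.51 z [-1.3e-03 -4.0e-04 -1.0e+00] F [-0.4  0.  -0.4] open 0.0836
(0.5335, 0.227, 0.45) shift [-1.1  0.4 51.9] rows 2.0
```

View pics/n3.png

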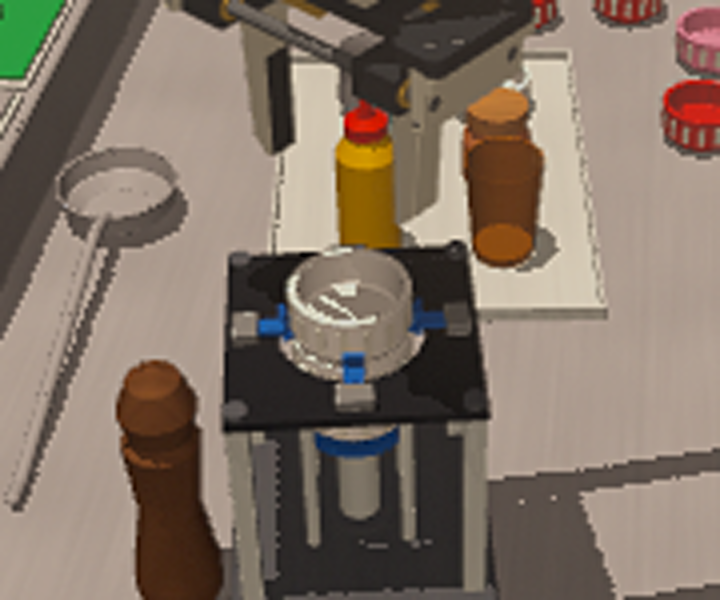

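The pot sits level on the catches, with its rim at z ≈ 0.249 and its centre at (0.5335, 0.2273). I close the fingers and press on its inner floor.

Request:
apply_moves --series '[[[-1, 0, 0], [0, 0, 0]], [[0, 0, 0], [0, 0, 0]], [[0, 0, 0], [0, 0, 0]], [[0, 0, 0], [0, 0, 0]], [[0, 0, 0], [0, 0, 0]], [[0, 0, 0], [0, 0, 0]], [[0, 0, 20], [0, 0, 0]], [[0, 0, 25], [0, 0, 0]], [[0, 0, 20], [0, 0, 0]], [[0, 0, 15], [0, 0, 0]], [[0, 0, 4], [0, 0, 0]], [[0, 0, 0], [0, 0, 0]]]' --claw 0.08

```text
t: 9.4
tool_pos: [0.5331, 0.2272, 0.4172]
orientation: [-2.78, -1.462, 0.004]
force: [0.3, 0.1, 0.5]
opening: 0.0099
gripper_force: 0.0
```

Request:
apply_moves --series '[[[0, 0, 5], [0, 0, 0]], [[0, 0, 5], [0, 0, 0]], [[0, 0, 5], [0, 0, 0]], [[0, 0, 5], [0, 0, 0]], [[0, 0, 5], [0, 0, 0]], [[0, 0, 5], [0, 0, 0]], [[0, 0, 0], [0, 0, 0]], [[0, 0, 0], [0, 0, 0]]]'

```text
t: 10.07
tool_pos: [0.5338, 0.2275, 0.3898]
orientation: [2.78, 1.462, 0.004]
force: [0.9, 1.0, 3.2]
opening: 0.0075
gripper_force: 1.3
```

Request:
apply_moves --series '[[[0, 0, 4], [0, 0, 0]], [[0, 0, 4], [0, 0, 0]], [[0, 0, 4], [0, 0, 0]], [[0, 0, 2], [0, 0, 0]], [[0, 0, 0], [0, 0, 0]], [[0, 0, 0], [0, 0, 0]], [[0, 0, 0], [0, 0, 0]]]'

```text
t: 10.65
tool_pos: [0.5338, 0.2275, 0.3758]
orientation: [2.78, 1.462, 0.003]
force: [0.9, 0.1, 5.3]
opening: 0.0077
gripper_force: 2.7
```

Request:
apply_moves --series '[[[0, 0, 1.3], [0, 0, 0]], [[0, 0, 0], [0, 0, 0]], [[0, 0, 0], [0, 0, 0]], [[0, 0, 0], [0, 0, 0]], [[0, 0, -4], [0, 0, 0]], [[0, 0, -8], [0, 0, 0]], [[0, 0, -25], [0, 0, 0]], [[0, 0, -30], [0, 0, 0]], [[0, 0, -40], [0, 0, 0]], [[0, 0, 0], [0, 0, 0]], [[0, 0, 0], [0, 0, 0]], [[0, 0, 0], [0, 0, 0]]]'

```text
t: 11.65
tool_pos: [0.5332, 0.2273, 0.4802]
orientation: [-2.78, -1.462, 0.001]
force: [0.3, 0.6, -0.9]
opening: 0.0074
gripper_force: 0.0
```

```bash
python3 -c "
from h import *
im=rim(lo=.2,hi=.222); B=(.502,-.304); to((.5335,.227,.48),(*B,.46),(*B,.25),(*B,.2035))
cv2.imwrite('pics/n4.png',cv2.resize(im[200:350,220:400],None,fx=4,fy=4,interpolation=2))"
```

```text
rim 352 (533.2459106445312, 226.9183807373047) 36.762569427490234 zmax [0.21362668 0.21792303 0.22140537]
 plane [0.01  0.008 0.217]
 floor 261 0.08400113527568677 [ 0.63  -3.536  0.127]
t 11.7 pos [0.5331 0.2273 0.479 ] yaw_y -34.52 z [-2.5e-03 -8.0e-04 -1.0e+00] F [-0.1  0.1 -0.4] open 0.0073
(0.5335, 0.227, 0.48) shift [ 0.   0.5 -1. ] rows 1.0
(0.502, -0.304, 0.46) shift [-455.3  275.    20.5] rows 14.0
(0.502, -0.304, 0.25) shift [  0.4   0.3 210. ] rows 6.0
(0.502, -0.304, 0.2035) shift [ 0.1  0.1 46.5] rows 2.0
```

View pics/n4.png

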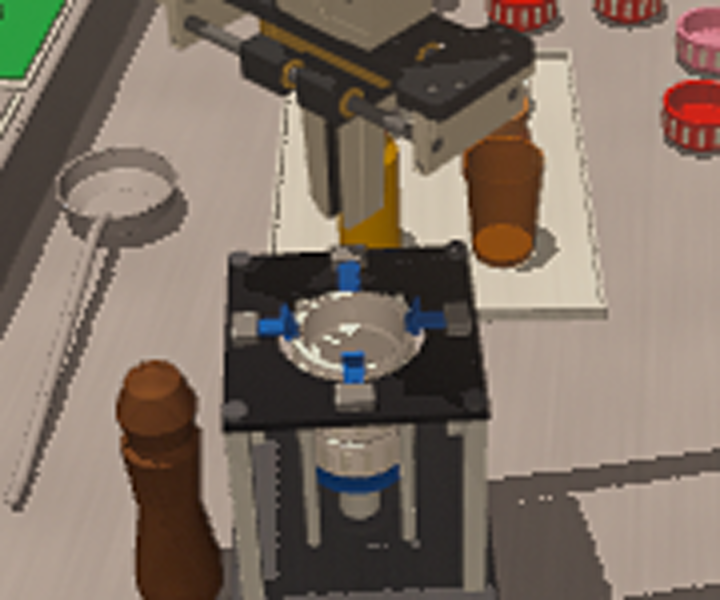

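The first pot has snapped in: its rim is level under the catches at (352,335) and the platform is lower. Now pot 2.

Request:
apply_moves --series '[[[-28.5, 17.2, 0], [0, 0, 0]], [[-28.5, 17.2, 0], [0, 0, 0]], [[-28.5, 17.2, 0], [0, 0, 0]], [[-28.5, 17.2, 0], [0, 0, 0]], [[-28.5, 17.2, 0], [0, 0, 0]], [[-28.5, 17.2, 0], [0, 0, 0]], [[-28.5, 17.2, 0], [0, 0, 0]], [[-28.5, 17.2, 0], [0, 0, 0]], [[-28.5, 17.2, 0], [0, 0, 0]], [[-28.5, 17.2, 0], [0, 0, 0]], [[-28.5, 17.2, 0], [0, 0, 0]], [[-28.5, 17.2, 0], [0, 0, 0]]]' --claw 0.95

```text
t: 12.7
tool_pos: [0.5089, -0.1729, 0.4782]
orientation: [-2.778, -1.461, 0.004]
force: [-0.1, -0.6, -0.8]
opening: 0.0832
gripper_force: 0.0
```

Request:
apply_moves --series '[[[-28.5, 17.2, 0], [0, 0, 0]], [[-28.5, 17.2, 0], [0, 0, 0]], [[-28.5, 17.2, 0], [0, 0, 0]], [[-28, 17, 0], [0, 0, 0]], [[0, 0, 30], [0, 0, 0]], [[0, 0, 40], [0, 0, 0]], [[0, 0, 40], [0, 0, 0]], [[0, 0, 0], [0, 0, 0]], [[0, 0, 0], [0, 0, 0]], [[0, 0, 0], [0, 0, 0]]]'

```text
t: 13.53
tool_pos: [0.5021, -0.3038, 0.3717]
orientation: [2.78, 1.463, 0.0]
force: [0.3, -1.0, 0.6]
opening: 0.0883
gripper_force: 0.0
```

```bash
python3 -c "
from h import *
B=(.502,-.304); to((*B,.25),(*B,.2035))"
```

```text
t 13.53 pos [ 0.5021 -0.3038  0.3717] yaw_y -34.5 z [ 1.e-04 -0.e+00 -1.e+00] F [ 0.3 -1.   0.6] open 0.0883
(0.502, -0.304, 0.25) shift [ -0.3   0.  121.7] rows 4.0
(0.502, -0.304, 0.2035) shift [-0.  -0.  46.5] rows 2.0
```

Request:
apply_moves --series '[[[0, 0, 30], [0, 0, 0]], [[0, 0, 35], [0, 0, 0]], [[0, 0, 35], [0, 0, 0]], [[0, 0, 30], [0, 0, 0]], [[0, 0, 20], [0, 0, 0]], [[0, 0, 10], [0, 0, 0]], [[0, 0, 7], [0, 0, 0]], [[0, 0, 0], [0, 0, 0]], [[0, 0, 0], [0, 0, 0]], [[0, 0, 0], [0, 0, 0]]]'

```text
t: 14.37
tool_pos: [0.503, -0.3045, 0.206]
orientation: [2.777, 1.461, 0.003]
force: [0.6, -0.1, -0.1]
opening: 0.0884
gripper_force: 0.0
```

Request:
apply_moves --series '[[[0, 0, 0], [0, 0, 0]], [[0, 0, 0], [0, 0, 0]], [[0, 0, 0], [0, 0, 0]], [[0, 0, 0], [0, 0, 0]], [[0, 0, 0], [0, 0, 0]], [[0, 0, 0], [0, 0, 0]]]' --claw 0.6

```text
t: 14.87
tool_pos: [0.5021, -0.3039, 0.2039]
orientation: [2.78, 1.462, 0.0]
force: [-1.0, 0.1, 3.9]
opening: 0.0655
gripper_force: 15.0
```

Request:
apply_moves --series '[[[0, 0, -10], [0, 0, 0]], [[0, 0, -20], [0, 0, 0]], [[0, 0, -30], [0, 0, 0]], [[0, 0, -40], [0, 0, 0]], [[0, 0, -40], [0, 0, 0]], [[0, 0, -40], [0, 0, 0]], [[0, 0, -40], [0, 0, 0]], [[0, 0, -35], [0, 0, 0]], [[0, 0, 0], [0, 0, 0]], [[0, 0, 0], [0, 0, 0]], [[0, 0, 0], [0, 0, 0]]]'

```text
t: 15.78
tool_pos: [0.5017, -0.3036, 0.4579]
orientation: [-2.78, -1.462, 0.001]
force: [-0.9, 0.0, -2.1]
opening: 0.0657
gripper_force: 15.0
```

```bash
python3 -c "
from h import *
D=(.5335,.227); to((*D,.46))"
```

```text
t 15.78 pos [ 0.5017 -0.3036  0.4579] yaw_y -34.51 z [-7.e-04  5.e-04 -1.e+00] F [-0.9  0.  -2.1] open 0.0657
(0.5335, 0.227, 0.46) shift [ 455.3 -274.4   -1.9] rows 14.0
```

Request:
apply_moves --series '[[[28.5, -17.2, 0], [0, 0, 0]], [[28.5, -17.2, 0], [0, 0, 0]], [[28.5, -17.2, 0], [0, 0, 0]], [[28.5, -17.2, 0], [0, 0, 0]], [[28.5, -17.2, 0], [0, 0, 0]], [[28.5, -17.2, 0], [0, 0, 0]], [[28.5, -17.2, 0], [0, 0, 0]], [[28.5, -17.2, 0], [0, 0, 0]], [[28.5, -17.2, 0], [0, 0, 0]], [[28.5, -17.2, 0], [0, 0, 0]], [[28.5, -17.2, 0], [0, 0, 0]], [[28.5, -17.2, 0], [0, 0, 0]]]'

```text
t: 16.78
tool_pos: [0.5249, 0.0966, 0.4556]
orientation: [-2.779, -1.461, 0.007]
force: [0.8, 0.4, -0.6]
opening: 0.0655
gripper_force: 15.0
```

Request:
apply_moves --series '[[[28.5, -17.2, 0], [0, 0, 0]], [[28.5, -17.2, 0], [0, 0, 0]], [[28.5, -17.2, 0], [0, 0, 0]], [[28, -16.5, 0], [0, 0, 0]], [[0, 0, 0], [0, 0, 0]], [[0, 0, 0], [0, 0, 0]], [[0, 0, 0], [0, 0, 0]], [[0, 0, 0], [0, 0, 0]], [[0, 0, 0], [0, 0, 0]]]'

```text
t: 17.53
tool_pos: [0.5339, 0.2259, 0.4578]
orientation: [2.782, 1.46, -0.002]
force: [0.8, -0.7, -2.0]
opening: 0.0656
gripper_force: 15.0
```

```bash
python3 - <<'E'
from h import *
from scipy.optimize import least_squares
to((.5337,.228,.412))
im,d,w=cloud('side')
h=np.hypot(w[...,0]-.533,w[...,1]-.2255); z=w[...,2]
q=w[(h>.029)&(h<.037)&(z>.265)&(z<.2885)&(w[...,1]>.2255)]
print(len(q),least_squares(lambda c:np.hypot(q[:,0]-c[0],q[:,1]-c[1])-.033,(.533,.226),loss='soft_l1',f_scale=.002).x)
E
```

```text
t 17.53 pos [0.5339 0.2259 0.4578] yaw_y -34.6 z [-9.e-04 -6.e-04 -1.e+00] F [ 0.8 -0.7 -2. ] open 0.0656
(0.5337, 0.228, 0.412) shift [ 1.6 -1.3 45.8] rows 2.0
190 [0.53332549 0.22522592]
```

Request:
apply_moves --series '[[[1.2, -0.8, 15], [0, 0, 0]], [[0, 0, 12], [0, 0, 0]], [[0, 0, 6], [0, 0, 0]], [[0, 0, 3], [0, 0, 0]], [[0, 0, 3], [0, 0, 0]], [[0, 0, 3], [0, 0, 0]], [[0, 0, 2], [0, 0, 0]], [[0, 0, 1], [0, 0, 0]], [[0, 0, 0], [0, 0, 0]], [[0, 0, 0], [0, 0, 0]], [[0, 0, 0], [0, 0, 0]]]'

```text
t: 18.5
tool_pos: [0.5339, 0.2285, 0.4138]
orientation: [2.78, 1.462, 0.001]
force: [-0.8, -3.1, 1.6]
opening: 0.0659
gripper_force: 15.0
```

Request:
apply_moves --series '[[[0, 0, 0], [0, 0, 0]], [[0, 0, 0], [0, 0, 0]], [[0, 0, 0], [0, 0, 0]], [[0, 0, 0], [0, 0, 0]], [[0, 0, -10], [0, 0, 0]], [[0, 0, -20], [0, 0, 0]], [[0, 0, -30], [0, 0, 0]], [[0, 0, -30], [0, 0, 0]], [[0, 0, 0], [0, 0, 0]], [[0, 0, 0], [0, 0, 0]], [[0, 0, 0], [0, 0, 0]]]' --claw 0.9

```text
t: 19.42
tool_pos: [0.5338, 0.2285, 0.5037]
orientation: [2.78, 1.463, 0.001]
force: [0.4, -0.5, 0.1]
opening: 0.0837
gripper_force: 0.0
```

```bash
python3 -c "
from h import *
im=rim(); to((.5335,.227,.42))"
```

```text
rim 398 (532.8880615234375, 227.4861602783203) 34.82331848144531 zmax [0.24446517 0.24927806 0.25100313]
 plane [0.006 0.013 0.248]
 floor 283 0.08633315805749263 [ 0.943 -4.735  0.143]
t 19.47 pos [0.5337 0.2285 0.5026] yaw_y -34.51 z [-1.3e-03 -4.0e-04 -1.0e+00] F [ 0.2  0.3 -0.3] open 0.0839
(0.5335, 0.227, 0.42) shift [-1.3  0.7 82.6] rows 3.0
```

Level and centred, the same as the first pot. Pressing the same way.

Request:
apply_moves --series '[[[-1.3, 0.5, 0], [0, 0, 0]], [[0, 0, 0], [0, 0, 0]], [[0, 0, 0], [0, 0, 0]], [[0, 0, 0], [0, 0, 0]], [[0, 0, 0], [0, 0, 0]], [[0, 0, 0], [0, 0, 0]], [[0, 0, 20], [0, 0, 0]], [[0, 0, 25], [0, 0, 0]], [[0, 0, 20], [0, 0, 0]], [[0, 0, 15], [0, 0, 0]], [[0, 0, 4], [0, 0, 0]], [[0, 0, 0], [0, 0, 0]]]' --claw 0.08

```text
t: 20.47
tool_pos: [0.5332, 0.227, 0.4179]
orientation: [-2.78, -1.462, 0.004]
force: [0.5, 1.1, -0.1]
opening: 0.0098
gripper_force: 0.0
```

Request:
apply_moves --series '[[[0, 0, 5], [0, 0, 0]], [[0, 0, 5], [0, 0, 0]], [[0, 0, 5], [0, 0, 0]], [[0, 0, 5], [0, 0, 0]], [[0, 0, 5], [0, 0, 0]], [[0, 0, 5], [0, 0, 0]], [[0, 0, 4], [0, 0, 0]], [[0, 0, 4], [0, 0, 0]], [[0, 0, 4], [0, 0, 0]], [[0, 0, 0], [0, 0, 0]], [[0, 0, 0], [0, 0, 0]]]'

```text
t: 21.38
tool_pos: [0.5339, 0.2273, 0.3785]
orientation: [2.78, 1.462, 0.004]
force: [1.6, 1.5, 3.8]
opening: 0.0076
gripper_force: 1.5
```

Request:
apply_moves --series '[[[0, 0, 2], [0, 0, 0]], [[0, 0, 1.8], [0, 0, 0]], [[0, 0, 0], [0, 0, 0]], [[0, 0, 0], [0, 0, 0]], [[0, 0, 0], [0, 0, 0]], [[0, 0, 0], [0, 0, 0]]]'

```text
t: 21.88
tool_pos: [0.5339, 0.2273, 0.3748]
orientation: [2.78, 1.462, 0.004]
force: [1.3, -0.3, 5.4]
opening: 0.0073
gripper_force: 2.7
```

Request:
apply_moves --series '[[[0, 0, -4], [0, 0, 0]], [[0, 0, -8], [0, 0, 0]], [[0, 0, -25], [0, 0, 0]], [[0, 0, -30], [0, 0, 0]], [[0, 0, -40], [0, 0, 0]], [[0, 0, -40], [0, 0, 0]], [[0, 0, 0], [0, 0, 0]], [[0, 0, 0], [0, 0, 0]], [[0, 0, 0], [0, 0, 0]], [[0, 0, 0], [0, 0, 0]]]'

```text
t: 22.72
tool_pos: [0.5333, 0.2271, 0.5185]
orientation: [-2.78, -1.462, 0.006]
force: [0.1, 0.2, -0.9]
opening: 0.0074
gripper_force: 0.0
```

```bash
python3 -c "
from h import *
im=rim(lo=.2,hi=.222); to()
cv2.imwrite('pics/n5.png',cv2.resize(im[170:350,220:420],None,fx=3.3,fy=3.3,interpolation=2))"
```

```text
rim 364 (533.2289428710938, 226.96774291992188) 36.84538269042969 zmax [0.21370687 0.21821679 0.22173404]
 plane [-0.002  0.     0.217]
 floor 113 0.19309506140781518 [ 0.649 -3.47   0.153]
t 22.77 pos [0.5333 0.2271 0.5183] yaw_y -34.52 z [-0.0038 -0.0012 -1.    ] F [0.  0.  0.4] open 0.0071
```

View pics/n5.png

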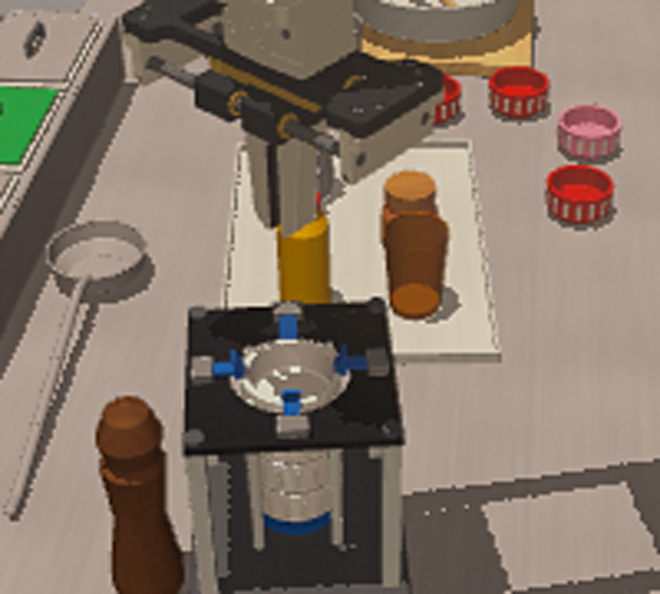

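The top pot's rim is level with the plate, under all four catches around (290,375). The pile and platform have sunk a further step, to (297,525), and the tray items stand where they were. Handing in.

```bash
python3 -c "
from plant import robot
print(robot.close_job())"
```

```text
the job is handed in; nothing more can be done
None
```

I loaded both white pots upright into the dispenser and pressed each one home. The last picture shows the top rim level under all four blue catches and the other things it shows undisturbed. I handed the job in at about 23 s; no verdict was returned.

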